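Pack the last fudge piece with sprung tongs

TASK

Take the sprung tongs from their stand, pick up the one piece of fudge on the small metal tray with them, push it down past the springy card flap into the empty cell of the postal box until it lies flat on the bottom, let it go, and hang the tongs back over the arm of the stand. The fudge may be touched with the tongs only; squeeze and press gently enough not to mark it or crush the box, and leave everything else where it is.

Things in the scene. Friction and masses are not known exactly. Their poses are not given: they have to be found in the camera images.
- tongs_grip (a point): Grip point of the steel spring tongs (60 g), midway between the thumb plates, where they are held. They hang tips down: z up, arms at +y and -y, closing along y, strips 14 mm wide along x. Top of the bow 32 mm above this point, tip ends 63 mm below. Relaxed: 45 mm wide over the thumb plates, 54 mm clear between the tips. Held at 43 mm they stay open and do not fall
- tongs: The same tongs; origin on the underside of the bow, the face that rests on the stand arm, 30 mm above the grip point. Tips 38 mm apart at 40 mm over the thumb plates. Their spring pushes out with 1 N at rest, about 4.5 N there; of the squeeze beyond that about a third reaches the tips, so 20 to 35 N at the plates suits the fudge
- tongs_left: arm of the tongs on their +y side; origin at its spring pivot, at the end of the bow, 24 mm above the grip height. Its flat tip pad is 16 mm wide and 18 mm high, ending 63 mm below the grip height
- tongs_right: arm of the tongs on their -y side, the mirror image of tongs_left
- stand_arm (a point): Top of the level arm of the fixed stand where the tongs hang, 168 mm above the table: an 8 mm steel rod along x. It ends in a bead 36 mm towards -x; the upright is 45 mm towards +x and no higher than the arm. The tongs are hung from straight above, one arm on each side of the rod, bow resting on it
- fudge_center (a point): Centre (half-way up) of the loose piece of fudge: 37 mm along its x, 44 mm along its y, 14 mm high, 26 g, lying flat on the tray. Gripped with the tongs across its 37 mm. A tip that presses on it with more than 15 N marks it
- fudge: the same piece; origin under its centre
- tray: fixed small aluminium tray, 96 mm along x, 104 mm along y, floor 2 mm thick, rim 7.5 mm high; origin under its centre
- cell (a point): Where the centre of the seated piece lies, 7 mm above the cell floor, 10 mm above the table; axes as the box. The piece's 44 mm go along x, its 37 mm along y. Towards -x the middle divider is 22 mm from here, towards +x the outer wall 26 mm. With the flap pushed right back 46.4 mm are free along x, so the piece enters best 1.2 mm to +x of here. Across y the cell is 57 mm, room for the tips
- box: fixed open postal box of plain pale card, 106 mm along x, 123 mm along y, walls 26 mm high and 3 mm thick, dividers 17 mm high, floor 3 mm thick; origin under its centre. Four cells, three filled; the one at +x, -y is empty. Anything pressing on it with more than 15 N crushes it
- flap (a joint): Sprung card flap, 40 mm wide, 13 mm long, hinged along the top of the empty cell's +x wall, 23.5 mm above the table; its lower edge sticks 7 mm into the cell. 0 rad at rest, 0.55 pushed right back to the wall. A piece pushed down along it swings it back; it then presses on the piece with 1 to 3 N and holds it: seating takes 2 to 6 N downward, the piece does not sink by itself
- jar_a: closed glass jar, 73 mm in diameter, 113 mm tall, a bystander; origin under its centre
- jar_b: closed glass jar, 73 mm in diameter, 113 mm tall, a bystander; origin under its centre
- label_roll: roll of labels, 60 mm in diameter, 38 mm high, a bystander; origin under its centre
- ribbon_roll: roll of ribbon, 62 mm in diameter, 24 mm high, a bystander; origin under its centre
- lid: spare jar lid, 70 mm in diameter, 14 mm high, a bystander; origin under its centre
- marker: marker pen, 138 mm long, lying, a bystander; origin under its centre
Things that resemble listed ones, but are neither listed nor needed, are in the scene too. There is more than one size of the box; the one meant has the size given above.

How it is judged:
By the outcome, as a careful person would: the job done as asked, in the order asked, and still so for the second after the job is handed in, with the robot touching nothing.
It also fails if it takes over 54 s, if anything falls off the work surface, if the arm or the gripper's body presses on something with over 40 N, if the wrist force passes 120 N, or if a joint passes its speed limit or range.

ROBOT

A 6-joint arm with a two-finger parallel gripper is mounted at the origin on the work surface; the furniture and walls round the work are solid. World frame = base frame: x ahead of the robot, y to its left, z up, the work surface at z = 0. Lengths are in m, angles in rad, forces in N, time in s.
With the tool pointing down it reaches from about 0.3 to 0.775 m from the base axis. Payload 14.6 kg.
Tool frame: the origin (TCP) lies on the centre line of the jaws, within the pads' length; the fingertips stand 19 mm ahead of it and the grasp point (between the pads) is the TCP; z points along the fingers, y is the direction in which the jaws open and shut (so a half turn about z gives the same grasp; the last joint's range is limited). The gripper opens to 94 mm and grips with 3 to 60 N. Pads are 16 mm wide; open, the fingers measure 119 mm over their backs; the gripper's body (75 mm by 177 mm) begins 78 mm behind the grasp point.
Start: joints at [-1.39, 0.3, 1.521, -0, 1.321, -0.067], TCP at [0.135, -0.533, 0.224] pointing down, gripper open.
Joint ranges: [-3.03, 3.03], [-0.79, 2.21], [0.23, 2.52], [-1.04, 4.18], [0, 3.07], [-2.55, 2.55]. Speed limits (rad/s): [2.22, 2.22, 2.57, 3.14, 3.14, 3.14].

INTERFACE

Orientations are given as [roll, pitch, yaw] about the fixed x, y, z axes, in that order (R = Rz(yaw) Ry(pitch) Rx(roll)).
In Python, from station import ctrl gives the robot as it stands. The module is installed in compiled form; this text tells all that it offers.
- The arm moves only by the shell command python3 -m creep 'ROWS' [FORCE]. ROWS is a JSON object of lists of equal length, an entry for each row: "translation": the shift along the world's x, y, z in mm, a list of three; "yaw": the turn about the world's z in rad; "gripper": the closure in counts, from 0 (fully open) to 255 (shut). A call has 1 to 5 rows; each row is the pose to reach, as a shift and turn from the pose measured when the call began; what a row does not reach only later rows make up. A row lasts 1/12 s, in which the tool goes at most 41.7 mm and 7.16 degrees, less where a joint would pass 70% of its speed; a pose out of reach is approached as far as the arm can. A call with a gripper value outside its range is refused whole. The fingers move at their own pace and stop on an object; FORCE is the grip in N (left out, the last holds). Time passes only in rows, so rows that repeat a pose let the fingers close. It gives the time, the measured TCP pose, the force and the opening at its end, in the units of the state.
- ctrl.get_obs(): the state, without advancing time (a new reading comes with each control period).
- ctrl.camera(name): name is "side" or "top" or "wrist"; returns a dict with "pixels" (420x560x3 uint8, red, green, blue), "depth" (420x560 float32, m along the optical axis (not along the pixel's ray), 0 where there is no reading), "fx", "fy", "cx", "cy" (pixels), "R" (3x3) and "t" (3): a world point X has camera coordinates R X + t; the wrist camera has in their place "tool_from_camera" (4x4, takes a point from camera to tool coordinates, whose origin is the TCP and whose axes are the flange's). Camera axes: x right, y down, z forward; pixel columns grow to the right and rows downward; lengths in m; the calibration is good to about 2 mm. A picture is of the moment at which its call begins: read the wrist's pose just before it.
- ctrl.hand_in(): hands the job in, once; it reports no verdict.
The state is a dict: "time_s": time; "qpos": joint angles; "joint_vel": joint speeds; "tau": joint torques, N m; "ee_pos": TCP position; "eef_rot": TCP orientation; "force": force on the tool from outside, world axes, zero at the start; "moment": the same for the moment, N m; "grip_width": finger opening in m.
Only numpy, scipy, OpenCV 4.12 (cv2) and the standard library are available. Lean on these libraries where they do the work, as an engineer would, in place of code of your own. Each camera call takes 0.05 s, during which the arm holds its last target. There are 200 camera calls.

## Working session

There is one attempt and no reset: what is moved stays moved. The work goes in short steps, Python scripts to look and compute and a shell command to move; the robot and the scene stay as the last step left them, time stands still between calls to the robot, and variables do not carry over. Pictures are saved under pics/ and viewed, about 8 in all and at most 12, crops included, and the job is handed in when it is done.

```bash
mkdir -p pics; cat > h.py <<'E'
import numpy as np, cv2
from scipy.spatial.transform import Rotation as Ro
from station import ctrl
def snap(n,f):
    o=ctrl.get_obs(); c=ctrl.camera(n); cv2.imwrite(f'pics/{f}.png',c['pixels'][:,:,::-1])
    d=dict(depth=c['depth'],pixels=c['pixels'],K=np.array([c['fx'],c['fy'],c['cx'],c['cy']]))
    if n=='wrist':
        T=np.eye(4);T[:3,3]=o['ee_pos'];T[:3,:3]=Ro.from_euler('xyz',o['eef_rot']).as_matrix()
        d['W']=T@c['tool_from_camera']
    else:
        W=np.eye(4);W[:3,:3]=c['R'].T;W[:3,3]=-c['R'].T@c['t'];d['W']=W
    np.savez(f'pics/{f}.npz',**d); return d
def load(f): return np.load(f'pics/{f}.npz')
def cloud(d):
    K=d['K'];z=d['depth'];v,u=np.indices(z.shape)
    P=np.stack([(u-K[2])/K[0]*z,(v-K[3])/K[1]*z,z],-1)
    return P@d['W'][:3,:3].T+d['W'][:3,3]
def ray(d,u,v,z):
    "intersect pixel ray with world plane z"
    K=d['K'];r=d['W'][:3,:3]@np.array([(u-K[2])/K[0],(v-K[3])/K[1],1]);o=d['W'][:3,3]
    return o+r*(z-o[2])/r[2]
E
python3 - <<'E'
from h import *
o=ctrl.get_obs();print(o)
a=snap('top','top0');b=snap('side','side0')
for d in(a,b):print(d['K'],d['W'].round(3))
E
```

```text
{'time_s': 0.0, 'qpos': array([-1.38962042e+00,  3.00469206e-01,  1.52157947e+00, -6.27202018e-05,
        1.32070577e+00, -6.65880323e-02]), 'joint_vel': array([-2.30650093e-04,  5.11786716e-04, -2.14894089e-03,  8.24986557e-05,
       -1.39405854e-03,  1.54400676e-03]), 'tau': array([ 2.57805994e-03, -5.31800795e+01, -3.52732444e+01,  7.09005701e-02,
        2.44830572e-02, -1.25249289e-04]), 'ee_pos': array([ 0.13482503, -0.53296806,  0.22388804]), 'eef_rot': array([-3.14042939e+00, -1.66879790e-05,  2.47779489e-01]), 'force': array([-0.00673156,  0.54309145,  0.32405591]), 'moment': array([-0.01744439,  0.05739154,  0.00143311]), 'grip_width': 0.09419220416734314}
[476.5524191  476.5524191  280.63325356 210.3360505 ] [[-0.026 -0.986  0.166  0.283]
 [-1.     0.026 -0.002 -0.194]
 [-0.003 -0.166 -0.986  1.144]
 [ 0.     0.     0.     1.   ]]
[387.75325506 387.75325506 281.15442515 209.87315632] [[-0.997  0.037 -0.073  0.519]
 [ 0.081  0.392 -0.916  0.818]
 [-0.005 -0.919 -0.394  0.532]
 [ 0.     0.     0.     1.   ]]
```

View pics/top0.png

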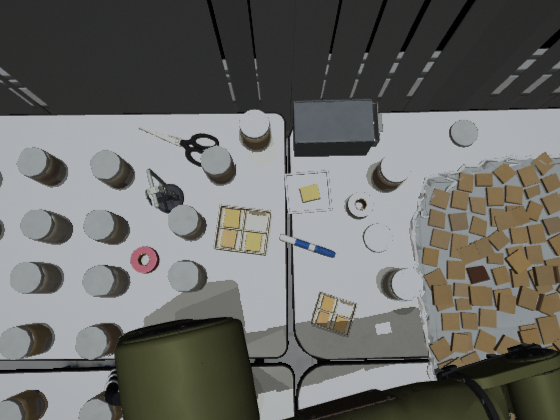

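View pics/side0.png

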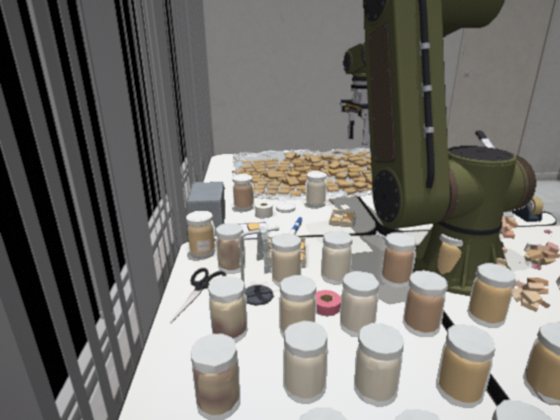

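Top: stand with tongs at about (160,190), tray with fudge (309,192), large box (243,230) with empty cell at top right, and a small box (334,313). The side view shows the stand half-hidden near (262,240). I'll enlarge the work area.

```bash
python3 - <<'E'
from h import *
d=load('top0');im=d['pixels'][:,:,::-1]
c=im[155:265,130:340];cv2.imwrite('pics/c1.png',cv2.resize(c,None,fx=3.8,fy=3.8,interpolation=cv2.INTER_CUBIC))
P=cloud(d)
for n,u,v,z in [('tl',221,205,.026),('tr',272,209,.026),('br',266,256,.026),('bl',215,250,.026),('fud',310,193,.016),('s_tl',318,292,.02),('s_tr',356,304,.02),('s_bl',311,324,.02)]:
    print(n,ray(d,u,v,z).round(4))
m=(P[:,:,2]>.12)&(np.indices(P.shape[:2])[0]>160)&(np.indices(P.shape[:2])[0]<215)&(np.indices(P.shape[:2])[1]>140)&(np.indices(P.shape[:2])[1]<190)
v,u=np.where(m)
for a,b in zip(u,v):print(a,b,(P[b,a]*1000).round().astype(int),end=';')
E
```

```text
tl [ 0.4888 -0.0537  0.026 ]
tr [ 0.476 -0.175  0.026]
br [ 0.3647 -0.1584  0.026 ]
bl [ 0.3819 -0.0391  0.026 ]
fud [ 0.5145 -0.2675  0.016 ]
s_tl [ 0.2785 -0.2773  0.02  ]
s_tr [ 0.2489 -0.3642  0.02  ]
s_bl [ 0.2064 -0.2584  0.02  ]
141 166 [ 283 -194 1144];188 166 [ 283 -194 1144];148 169 [545  84 163];149 169 [546  82 161];150 169 [548  82 152];147 170 [542  85 166];148 170 [544  84 161];149 170 [542  80 167];150 170 [545  81 156];151 170 [547  81 148];168 170 [ 283 -194 1144];147 171 [541  85 165];148 171 [541  83 163];149 171 [541  82 162];150 171 [541  80 162];151 171 [545  82 146];152 171 [546  81 142];147 172 [538  85 165];148 172 [538  83 165];149 172 [539  81 164];150 172 [539  80 161];151 172 [544  82 144];152 172 [544  81 142];153 172 [547  81 131];147 173 [536  85 166];148 173 [535  82 169];149 173 [536  81 166];150 173 [537  79 163];151 173 [542  83 141];152 173 [542  81 140];153 173 [544  81 132];154 173 [546  81 124];147 174 [533  84 167];148 174 [533  82 167];149 174 [534  80 166];150 174 [534  78 166];151 174 [542  85 134];152 174 [542  83 132];153 174 [543  83 12
[... 5782 characters left out ...]
73  66 167];156 202 [473  65 165];157 202 [473  62 167];154 203 [471  68 169];155 203 [471  66 167];156 203 [470  64 169];157 203 [470  62 170];158 203 [471  60 167];154 204 [469  69 165];155 204 [468  66 170];156 204 [468  63 170];157 204 [468  61 170];158 204 [468  60 169];159 204 [469  58 165];154 205 [466  68 169];155 205 [466  65 171];156 205 [466  64 169];157 205 [466  62 167];158 205 [466  60 167];159 205 [467  59 165];154 206 [465  69 165];155 206 [464  65 170];156 206 [464  64 168];157 206 [464  61 169];158 206 [464  60 167];159 206 [465  59 161];167 206 [ 283 -194 1144];155 207 [463  67 164];156 207 [462  64 169];157 207 [463  63 163];158 207 [464  62 159];187 207 [ 283 -194 1144];
```

View pics/c1.png

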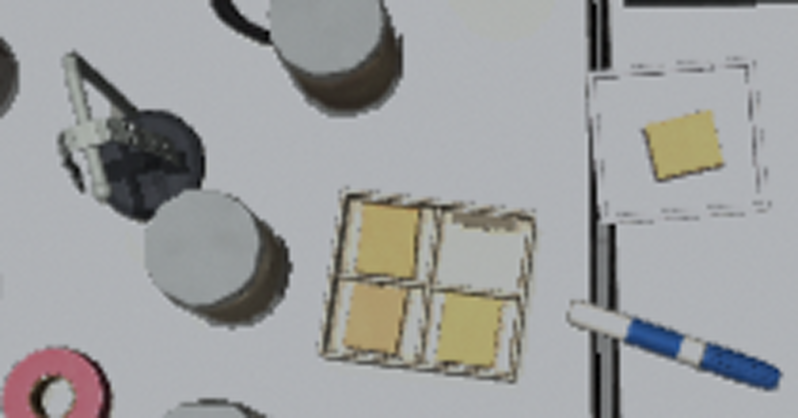

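The crop shows the rod running from its bead at about (100,190) to (70,60), with the tongs' bow across it at (100,135). The fudge is at (682,145), its 44 mm side close to world y. The empty cell is at (480,250). The large box measures about 108 x 122 mm, so it is the one meant. Estimates: stand arm (0.501, 0.0735) with yaw about 0.25, and box yaw about -0.13. I'll go above the tray first, then on to the stand, looking with the wrist camera.

```bash
python3 -m creep '{"translation":[[25,36,8],[55,71,16],[85,107,24],[115,142,32],[145,177,40]],"yaw":[0,0,0,0,0],"gripper":[0,0,0,0,0]}'
python3 -m creep '{"translation":[[32,25,0],[64,50,0],[96,75,0],[128,100,0],[140,110,0]],"yaw":[0,0,0,0,0],"gripper":[0,0,0,0,0]}'
python3 -c "
from h import *
d=snap('wrist','w0');print(ctrl.get_obs(),d['W'].round(3),d['K'])"
```

```text
time_s: 0.52
ee_pos: [0.2651, -0.3723, 0.2599]
eef_rot: [-3.14, -0.0, 0.247]
force: [1.0, -0.4, 0.1]
grip_width: 0.0941
time_s: 0.93
ee_pos: [0.4076, -0.2594, 0.2597]
eef_rot: [-3.14, -0.0, 0.25]
force: [-1.1, -0.3, -0.0]
grip_width: 0.0941
{'time_s': 0.9833, 'qpos': array([-6.42484884e-01,  1.23910030e-01,  1.65139909e+00,  1.64404691e-03,
        1.36792410e+00,  6.77064555e-01]), 'joint_vel': array([-0.08776941, -0.0186487 ,  0.02266527, -0.01127962, -0.00151191,
       -0.0999134 ]), 'tau': array([-4.40284029e+00, -4.39233899e+01, -3.59679759e+01, -3.89547469e-01,
        9.03916662e-03, -2.85535818e-02]), 'ee_pos': array([ 0.40797322, -0.2591113 ,  0.25958283]), 'eef_rot': array([-3.13930522e+00, -2.26694824e-04,  2.50914060e-01]), 'force': array([ 0.55253227,  0.72246437, -0.79815732]), 'moment': array([0.05824957, 0.00115274, 0.01101949]), 'grip_width': 0.09384980109920334} [[ 0.248 -0.942 -0.225  0.472]
 [-0.969 -0.242 -0.054 -0.243]
 [-0.003  0.231 -0.973  0.419]
 [ 0.     0.     0.     1.   ]] [326.58339432 326.58339432 277.31359122 209.05379327]
```

View pics/w0.png

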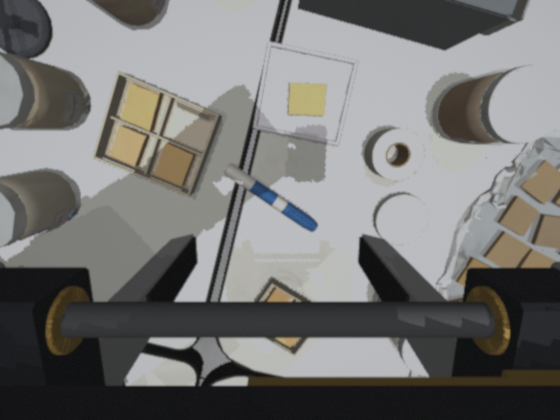

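This view has both the fudge (about (307,99)) and the box (corners near (120,73), (221,116), (193,195), (95,157)). I'll measure the fudge by colour and the box from an enlarged crop.

```bash
python3 - <<'E'
from h import *
d=load('w0');im=np.ascontiguousarray(d['pixels'][:,:,::-1])
hsv=cv2.cvtColor(im,cv2.COLOR_BGR2HSV);m=(hsv[...,1]>70)&(hsv[...,0]>15)&(hsv[...,0]<35)
m2=np.zeros_like(m);m2[70:130,270:340]=m[70:130,270:340]
v,u=np.where(m2);print(len(u))
p=np.array([ray(d,a,b,.016)[:2] for a,b in zip(u,v)])*1000
print('fudge',cv2.minAreaRect(p.astype(np.float32)),p.mean(0))
c=im[60:205,85:235];cv2.imwrite('pics/c2.png',cv2.resize(c,None,fx=4,fy=4,interpolation=cv2.INTER_CUBIC))
E
```

```text
1074
fudge ((516.5519409179688, -266.08544921875), (34.23760223388672, 41.48586654663086), 11.12598705291748) [ 516.68875052 -266.07210656]
```

View pics/c2.png

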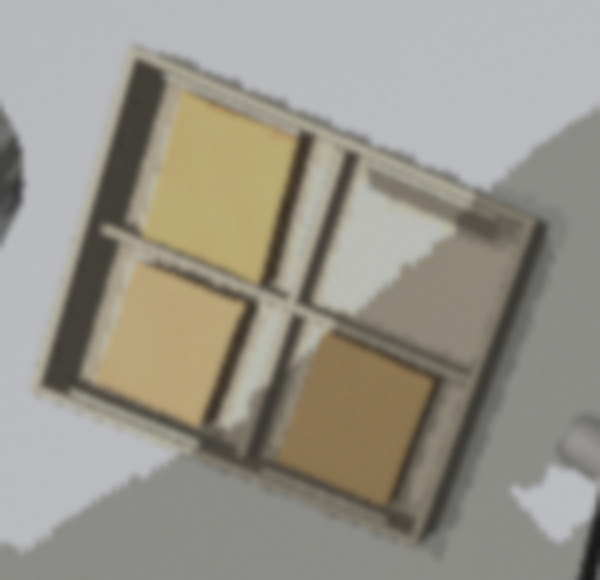

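```bash
python3 -m creep '{"translation":[[10,38,0],[20,75,0],[30,112,0],[40,150,0],[50,187,0]],"yaw":[0,0,0,0,0],"gripper":[0,0,0,0,0]}'
python3 -m creep '{"translation":[[-10,37,0],[-20,75,0],[-30,112,0],[-35,140,0],[-35,140,0]],"yaw":[0,0,0,0,0],"gripper":[30,60,80,80,80]}'
python3 -c "
from h import *
d=snap('wrist','w1');print(ctrl.get_obs()['ee_pos'],ctrl.get_obs()['eef_rot'],ctrl.get_obs()['grip_width'])"
```

```text
time_s: 1.4
ee_pos: [0.4577, -0.0708, 0.2595]
eef_rot: [-3.139, -0.0, 0.25]
force: [1.1, -0.1, 1.0]
grip_width: 0.0938
time_s: 1.82
ee_pos: [0.4216, 0.0723, 0.2595]
eef_rot: [-3.139, -0.0, 0.254]
force: [-0.3, -0.8, 0.1]
grip_width: 0.0659
[0.42218058 0.07052505 0.25950936] [-3.13925107e+00 -3.21955979e-05  2.53556539e-01] 0.06472979941276943
```

View pics/w1.png

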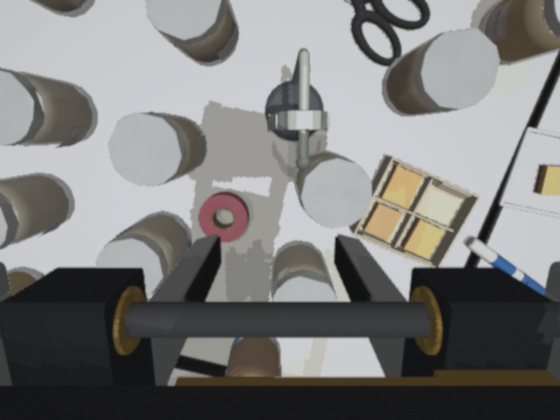

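w1: the rod runs from (304,52) to the bead (303,162), with the bow across it at (297,120). In c2 the box's outer corners are (133,46), (547,222), (425,545) and (37,392), and the flap is at the top right.

```bash
python3 - <<'E'
from h import *
d=load('w0')
q=np.array([ray(d,85+(a-1.5)/4,60+(b-1.5)/4,.026)[:2] for a,b in [(133,46),(547,222),(425,545),(37,392)]])*1000
print(q.round(1),np.linalg.norm(np.roll(q,-1,0)-q,axis=1))
r=cv2.minAreaRect(q.astype(np.float32));print('box',r)
# least squares rect fit: centre + yaw
from scipy.optimize import least_squares
L=np.array([[53,61.5],[53,-61.5],[-53,-61.5],[-53,61.5]])
f=lambda p:((L@np.array([[np.cos(p[2]),np.sin(p[2])],[-np.sin(p[2]),np.cos(p[2])]])+p[:2])-q).ravel()
s=least_squares(f,[428,-106,-.13]);print(s.x,s.fun.round(1))
c=s.x[2];R=np.array([[np.cos(c),-np.sin(c)],[np.sin(c),np.cos(c)]])
print('cell',s.x[:2]+R@[24,-30],'enter',s.x[:2]+R@[25.2,-30])
d=load('w1')
for n,u,v,z in [('rodtop',304,60,.168),('bead',303,163,.168),('bowL',274,121,.168),('bowR',321,120,.168)]:print(n,ray(d,u,v,z).round(4))
P=cloud(d).reshape(-1,3)*1000
k=P[(P[:,2]>152)&(P[:,2]<180)&(abs(P[:,0]-500)<50)&(abs(P[:,1]-73)<30)]
rd=k[(k[:,0]<485)|(k[:,0]>515)]
print(len(k),len(rd),cv2.fitLine(rd[:,:2].astype(np.float32),cv2.DIST_HUBER,0,.01,.01).ravel(),np.percentile(rd[:,2],[50,95]), rd[:,0].min(),rd[:,0].max())
a=.25;Q=(k[:,:2]-[501,73.5])@np.array([[np.cos(a),-np.sin(a)],[np.sin(a),np.cos(a)]])
off=Q[abs(Q[:,1])>6];print('bow along rod',np.percentile(off[:,0],[2,10,50,90,98]),'across',np.percentile(off[:,1],[1,50,99]),len(off))
for lo,hi in[(7,10),(10,13),(13,16),(-10,-7),(-13,-10),(-16,-13)]:
  w=off[(off[:,1]>lo)&(off[:,1]<hi)];print(lo,len(w),w[:,0].mean(),w[:,0].min(),w[:,0].max())
print('rod along',np.percentile(Q[:,0],[.5,99.5]))
w=Q[(k[:,2]>165)&(abs(Q[:,1])>6)];print('bow top across',w[:,1].min(),w[:,1].max())
E
```

```text
[[ 491.6  -51.7]
 [ 473.9 -174.7]
 [ 371.3 -158.4]
 [ 388.2  -37.2]] [124.26849897 103.84728796 122.34167759 104.36431351]
box ((431.0782775878906, -105.70779418945312), (124.26849365234375, 104.36334228515625), 81.79769134521484)
[ 4.31245211e+02 -1.05472405e+02 -1.43999230e-01] [ 0.9 -0.6  1.   0.7 -1.3 -0.4 -0.6  0.2]
cell [ 450.69174818 -138.6059559 ] enter [ 451.8793282  -138.77815841]
rodtop [0.5389 0.0836 0.168 ]
bead [0.4684 0.0646 0.168 ]
bowL [0.4928 0.0938 0.168 ]
bowR [0.5023 0.0603 0.168 ]
2035 858 [9.6607572e-01 2.5825900e-01 5.0922305e+02 7.5489746e+01] [166.46335322 168.55541353] 462.4004138898935 549.7562800849756
bow along rod [-9.33960814 -7.88136539 -2.1832047   3.38301934  4.34812832] across [-18.92943092   6.78731687  18.01439303] 623
7 82 -2.3207701574651853 -9.343873578488294 4.3215814493032045
10 80 -2.4646655757582785 -9.350881422163187 4.594593451272643
13 76 -2.6621850680424948 -9.34068797349792 4.0962219923936845
-10 73 -2.153202091273482 -8.551332179050732 4.291882342007417
-13 73 -2.2466418287099357 -8.522958071346533 4.402064428084143
-16 57 -1.8852349684604799 -8.482939596142685 4.765110234282532
rod along [-38.60010952  47.8774508 ]
bow top across -13.665773569870533 12.794793841806444
```

Stand rod: yaw 0.261, tongs centred at (0.4988, 0.0728). The box fit has residuals near 1 mm. Next I move over the tongs and look at the residual before descending.

```bash
python3 -m creep '{"translation":[[38,1,-10],[77,2,-30],[77,2,-50],[77,2,-50],[77,2,-50]],"yaw":[0.008,0.008,0.008,0.008,0.008],"gripper":[80,80,80,80,80]}'
python3 - <<'E'
from h import *
d=snap('wrist','w2');o=ctrl.get_obs();print(o['ee_pos'],o['eef_rot'],o['grip_width'])
P=cloud(d).reshape(-1,3)*1000
a=.261;Rm=np.array([[np.cos(a),-np.sin(a)],[np.sin(a),np.cos(a)]])
k=P[(P[:,2]>100)&(P[:,2]<178)];Q=np.c_[(k[:,:2]-[498.8,72.8])@Rm,k[:,2]]
Q=Q[(abs(Q[:,0])<60)&(abs(Q[:,1])<32)]
for lo in range(-45,60,10):
  w=Q[(Q[:,0]>lo)&(Q[:,0]<lo+10)&(abs(Q[:,1])<8)&(Q[:,2]>155)]
  if len(w):print('rod',lo,len(w),w[:,1].mean().round(1),w[:,1].min().round(1),w[:,1].max().round(1),np.percentile(w[:,2],95).round(1))
for lo in range(-30,30,5):
  w=Q[(Q[:,1]>lo)&(Q[:,1]<lo+5)&(abs(Q[:,0])<14)]
  if len(w) and abs(lo+2.5)>5:print('bow',lo,len(w),np.percentile(w[:,0],[2,98]).round(1),np.percentile(w[:,2],[5,95]).round(1))
E
```

```text
time_s: 2.28
ee_pos: [0.4987, 0.0713, 0.2088]
eef_rot: [-3.139, 0.003, 0.26]
force: [0.4, -0.0, 0.3]
grip_width: 0.0645
[0.49896822 0.07157551 0.2102466 ] [-3.13937517e+00  5.74858174e-05  2.60599298e-01] 0.06442651517221643
rod -45 11 -0.6 -4.3 3.1 167.9
rod -35 213 -0.7 -5.7 4.4 169.3
rod -25 168 -0.6 -4.3 3.1 168.1
rod -15 178 -0.4 -7.4 7.5 170.0
rod -5 362 0.0 -8.0 8.0 170.6
rod 5 248 -0.3 -8.0 7.9 170.2
rod 15 186 -0.7 -4.2 2.9 168.0
rod 25 188 -0.7 -4.1 2.8 168.1
rod 35 199 -0.7 -4.1 2.8 167.7
rod 45 134 -0.6 -4.2 2.9 164.5
bow -30 39 [-5.6  7.3] [105.5 115.9]
bow -25 87 [-4.4  7.4] [119.8 147. ]
bow -20 136 [-5.9  7.3] [147.  161.4]
bow -15 158 [-6.3  7.4] [162.  168.5]
bow -10 161 [-6.5  7.2] [167.7 170.1]
bow 5 161 [-6.3  7.1] [167.4 170. ]
bow 10 137 [-6.2  7.1] [160.2 167.7]
bow 15 133 [-6.   7.2] [138.2 159.3]
bow 20 64 [-5.6  7.1] [112.4 146.9]
bow 25 18 [-5.2  7.1] [102.3 113.3]
```

```bash
python3 -m creep '{"translation":[[0.4,0.7,-30],[0.4,0.7,-60],[0.4,0.7,-72],[0.4,0.7,-72],[0.4,0.7,-72]],"yaw":[0,0,0,0,0],"gripper":[80,80,80,80,80]}' 10
python3 -m creep '{"translation":[[0,0,0],[0,0,0],[0,0,0],[0,0,0],[0,0,0]],"yaw":[0,0,0,0,0],"gripper":[100,120,139,139,139]}' 10
python3 -m creep '{"translation":[[0,0,0],[0,0,0],[0,0,0]],"yaw":[0,0,0],"gripper":[139,139,139]}' 10
```

```text
time_s: 2.75
ee_pos: [0.4996, 0.072, 0.14]
eef_rot: [-3.14, -0.002, 0.26]
force: [0.5, -0.0, 0.6]
grip_width: 0.0645
time_s: 3.17
ee_pos: [0.4999, 0.072, 0.1406]
eef_rot: [-3.14, -0.003, 0.26]
force: [0.9, -0.0, 2.5]
grip_width: 0.043
time_s: 3.42
ee_pos: [0.4999, 0.072, 0.1406]
eef_rot: [-3.14, -0.003, 0.26]
force: [-0.5, -0.0, 1.5]
grip_width: 0.043
```

```bash
python3 -m creep '{"translation":[[0,0,8],[0,0,30],[0,0,60],[0,0,95],[0,0,125]],"yaw":[0,0,0,0,0],"gripper":[139,139,139,139,139]}' 10
python3 - <<'E'
from h import *
d=snap('wrist','w3');o=ctrl.get_obs();print(o['ee_pos'],o['eef_rot'],o['force'],o['grip_width'])
cv2.imwrite('pics/c3.png',cv2.resize(d['pixels'][150:420,100:460,::-1],None,fx=2,fy=2,interpolation=cv2.INTER_CUBIC))
E
```

```text
time_s: 3.83
ee_pos: [0.4997, 0.072, 0.2682]
eef_rot: [-3.14, -0.003, 0.26]
force: [0.7, -0.1, -0.9]
grip_width: 0.0431
[0.50123178 0.07213564 0.27394793] [ 3.14156604 -0.01118932  0.26043627] [0.3911728  0.05703037 5.01882035] 0.04300236857036252
```

View pics/c3.png

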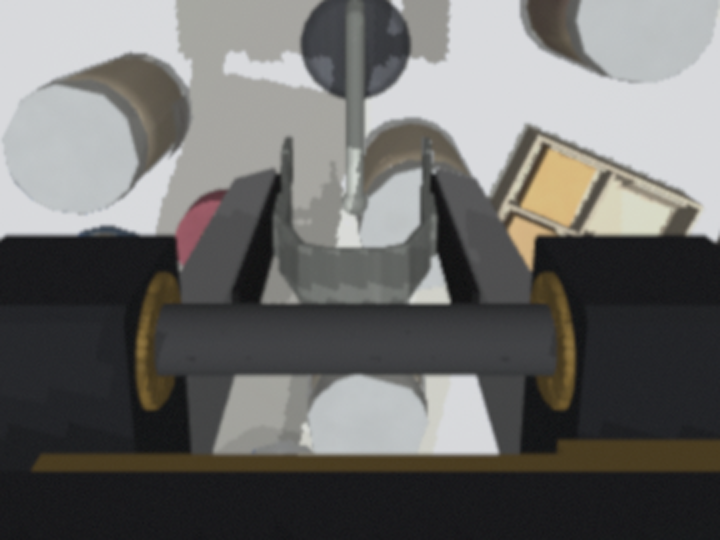

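c3 shows the tongs held centrally between the pads, tips at crop (288,140) and (428,140), clear of the rod. I'll check the tips in tool coordinates and settle the arm.

```bash
python3 -m creep '{"translation":[[0,0,-5],[0,0,-5],[0,0,-5]],"yaw":[0,0,0],"gripper":[139,139,139]}' 10
python3 - <<'E'
from h import *
d=snap('wrist','w4');o=ctrl.get_obs();print(o['ee_pos'],o['eef_rot'],o['force'])
T=np.eye(4);T[:3,3]=o['ee_pos'];T[:3,:3]=Ro.from_euler('xyz',o['eef_rot']).as_matrix()
P=cloud(d).reshape(-1,3);p=(P-T[:3,3])@T[:3,:3]*1000
p=p[(abs(p[:,0])<25)&(abs(p[:,1])<35)&(p[:,2]>-40)&(p[:,2]<80)]
for lo in range(-40,80,5):
  for s in(1,-1):
    w=p[(p[:,2]>lo)&(p[:,2]<lo+5)&(p[:,1]*s>0)&(abs(p[:,1])<30)]
    if len(w)>2:print(lo,s,len(w),np.percentile(w[:,0],[3,97]).round(1),np.percentile(w[:,1],[3,50,97]).round(1))
print(p[:,2].min(),np.sort(p[:,2])[-5:])
E
```

```text
time_s: 4.13
ee_pos: [0.5008, 0.0721, 0.2679]
eef_rot: [-3.141, -0.01, 0.26]
force: [-0.2, -0.4, -1.1]
grip_width: 0.0426
[0.50077142 0.07211504 0.26769527] [-3.14116288 -0.00897103  0.26049273] [-0.12920718  1.24993674  0.10042886]
-40 1 174 [-0.3 10. ] [21.3 23.9 29.6]
-40 -1 163 [-0.3 10. ] [-29.6 -23.6 -21.3]
-35 1 180 [-3.6  9.9] [ 1.5 22.8 29.4]
-35 -1 180 [-3.1  9.9] [-29.6 -23.   -2.4]
-30 1 927 [-6.   9.6] [ 0.7  7.6 27.2]
-30 -1 977 [-6.1  9.5] [-27.3  -8.   -0.6]
-25 1 270 [-6.2  9.9] [12.2 21.3 29. ]
-25 -1 251 [-6.3  9.8] [-28.9 -21.4 -12.8]
-20 1 241 [-6.5  9.8] [14.4 21.3 29.3]
-20 -1 235 [-6.5  9.8] [-29.1 -21.4 -15.2]
-15 1 203 [-6.4  9.8] [16.7 21.4 29.4]
-15 -1 195 [-6.4  9.8] [-29.2 -21.4 -17. ]
-10 1 177 [-5.8  9.9] [17.2 21.4 29.2]
-10 -1 160 [-6.1  9.7] [-29.5 -21.4 -17.5]
-5 1 126 [-6.9  9.8] [17.5 21.5 29.1]
-5 -1 141 [-5.3  9.8] [-29.1 -21.5 -17.3]
0 1 105 [-4.3  9.8] [17.2 21.9 29.4]
0 -1 92 [0.2 9.9] [-29.3 -22.8 -17.5]
5 1 77 [4.9 9.9] [17.7 22.9 29.4]
5 -1 78 [2.3 9.7] [-29.3 -22.6 -17.5]
10 1 72 [5.1 9.9] [18.2 23.2 29.4]
10 -1 74 [-4.   9.8] [-29.3 -23
[... 172 characters left out ...]
3] [20.7 21.8 23.4]
25 -1 9 [5.5 6.2] [-22.8 -21.8 -20.8]
30 1 8 [5.4 6.3] [21.7 22.4 23.2]
30 -1 9 [5.2 6.1] [-23.1 -22.1 -21.3]
35 1 6 [5.8 6.1] [22.3 23.  23.8]
35 -1 6 [5.3 5.9] [-23.2 -22.5 -21.8]
40 1 7 [5.6 6.2] [22.9 23.7 24.4]
40 -1 15 [0.1 5.7] [-23.4 -21.9 -21.6]
45 1 29 [-0.1  7.1] [22.7 23.5 25.5]
45 -1 18 [-5.3  6.8] [-24.2 -22.7 -21.9]
50 1 7 [6.4 7.1] [23.1 24.  25.1]
50 -1 27 [-3.3  6.8] [-24.5 -22.2 -22. ]
55 1 21 [-5.5  6.7] [23.2 23.4 25.7]
55 -1 9 [-7.   6.8] [-24.4 -23.3 -22.2]
60 1 12 [3.3 6.8] [23.4 24.  25.6]
60 -1 23 [-7.8  6.6] [-24.7 -22.4 -22.3]
65 -1 3 [2.4 4.9] [-22.7 -22.6 -22.5]
-39.999093560791366 [64.73608885 65.21730885 65.54242038 65.57808886 66.84422216]
```

The tongs sit true: tips about 65 mm below the TCP, clear gap about 46 mm, centred within 0.5 mm. Next I go to a closer look at the fudge.

```bash
python3 -m creep '{"translation":[[-5,-35,-5],[-13,-73,-10],[-22,-112,-15],[-31,-151,-20],[-40,-190,-25]],"yaw":[0,0,0,0,0],"gripper":[139,139,139,139,139]}' 10
python3 -m creep '{"translation":[[-8,-38,-5],[-16,-76,-10],[-24,-115,-15],[-28,-148,-20],[-28,-148,-20]],"yaw":[0,0,0,0,0],"gripper":[139,139,139,139,139]}' 10
python3 -m creep '{"translation":[[0,0,0],[0,0,0]],"yaw":[0,0],"gripper":[139,139]}' 10
cat > fud.py <<'E'
from h import *
import sys
d=snap('wrist',sys.argv[1]);o=ctrl.get_obs();print(o['ee_pos'],o['eef_rot'],o['grip_width'],o['qpos'][5])
im=np.ascontiguousarray(d['pixels'][:,:,::-1]);hsv=cv2.cvtColor(im,cv2.COLOR_BGR2HSV)
m=((hsv[...,1]>60)&(hsv[...,0]>12)&(hsv[...,0]<38)).astype(np.uint8)
m=cv2.morphologyEx(m,cv2.MORPH_OPEN,np.ones((3,3)))
n,l,st,ce=cv2.connectedComponentsWithStats(m)
for i in range(1,n):
  if st[i,4]<300:continue
  v,u=np.where(l==i);p=np.array([ray(d,a,b,.016)[:2] for a,b in zip(u,v)])*1000
  if np.hypot(*(p.mean(0)-[516,-266]))<30:
    print(st[i],cv2.minAreaRect(p.astype(np.float32)),p.mean(0))
    P=cloud(d)[l==i]*1000;print('top z',np.median(P[:,2]),P.mean(0))
E
python3 fud.py w5
```

```text
time_s: 4.6
ee_pos: [0.4596, -0.1193, 0.2414]
eef_rot: [-3.14, -0.007, 0.261]
force: [1.8, -0.2, 0.1]
grip_width: 0.043
time_s: 5.02
ee_pos: [0.4298, -0.2714, 0.2191]
eef_rot: [-3.138, -0.005, 0.257]
force: [-1.5, -0.3, -0.6]
grip_width: 0.0431
time_s: 5.18
ee_pos: [0.4293, -0.2712, 0.2178]
eef_rot: [-3.136, -0.003, 0.256]
force: [-1.2, 1.1, -0.5]
grip_width: 0.0432
[ 0.4296678  -0.27071028  0.21834634] [-3.13666999 -0.00373851  0.25699509] 0.04317980162700853 0.6746948395753429
[ 275   96   42   36 1343] ((516.4617919921875, -266.4471435546875), (35.05251693725586, 42.30680847167969), 12.089837074279785) [ 516.79729667 -266.15493306]
top z 15.243041245844358 [ 516.69779419 -266.13119263   17.64935509]
```

```bash
python3 -c "
from h import *
P=cloud(load('top0'))*1000
k=P[90:165,288:385].reshape(-1,3);k=k[(k[:,2]>30)&(k[:,2]<400)]
print(np.percentile(k[:,2],[50,99]),k.min(0),k.max(0))
k=P.reshape(-1,3);k=k[(np.hypot(k[:,0]-516.7,k[:,1]+266.2)<130)&(k[:,2]>60)&(k[:,2]<400)];print(len(k),k.min(0),k.max(0))"
python3 -m creep '{"translation":[[18,1,0],[36,2,0],[54,3,0],[72,4,0],[87,4.5,-5]],"yaw":[0.12,0.24,0.36,0.48,0.6],"gripper":[139,139,139,139,139]}' 10
python3 -m creep '{"translation":[[0,0,-5],[0,0,-10],[0,0,-15],[0,0,-20],[0,0,-25]],"yaw":[0.12,0.24,0.36,0.48,0.6],"gripper":[139,139,139,139,139]}' 10
```

```text
[112.87466504 119.26865427] [ 556.64315683 -433.23163813   30.17369489] [ 709.78914441 -230.04472485  123.20913635]
1079 [ 607.81369744 -358.03867531   60.30337107] [ 646.61112268 -230.04546028  121.8226736 ]
time_s: 5.65
ee_pos: [0.5184, -0.2647, 0.2142]
eef_rot: [-3.138, -0.004, 0.865]
force: [0.4, -1.0, 0.1]
grip_width: 0.0432
time_s: 6.07
ee_pos: [0.5188, -0.2632, 0.189]
eef_rot: [-3.138, -0.004, 1.473]
force: [0.3, -0.3, -0.8]
grip_width: 0.0428
```

```bash
python3 -m creep '{"translation":[[-2,-3,-30],[-2,-3,-60],[-2,-3,-74],[-2,-3,-74],[-2,-3,-74]],"yaw":[0.12,0.24,0.303,0.303,0.303],"gripper":[139,139,139,139,139]}' 10
python3 fud.py w6
python3 - <<'E'
from h import *
d=load('w6')
cv2.imwrite('pics/c6.png',cv2.resize(d['pixels'][130:330,160:400,::-1],None,fx=3,fy=3,interpolation=cv2.INTER_CUBIC))
E
```

```text
time_s: 6.48
ee_pos: [0.5171, -0.2652, 0.1151]
eef_rot: [-3.138, -0.005, 1.775]
force: [0.3, 0.2, 0.1]
grip_width: 0.0427
[ 0.51754276 -0.26566886  0.11616766] [-3.13899912 -0.00342677  1.77433404] 0.04298226093810747 -0.7414560319126723
[ 255  190   44   52 2191] ((516.338623046875, -265.22686767578125), (34.861690521240234, 43.02906036376953), 11.824333190917969) [ 516.32587132 -264.67891615]
top z 15.128521381529092 [ 516.3325437  -264.50832138   16.45434835]
```

View pics/c6.png

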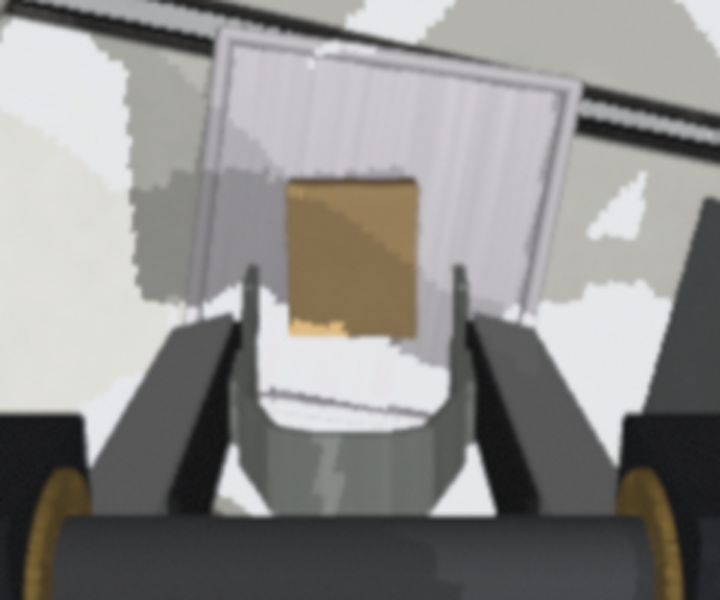

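Fudge (crop 287–417 × 180–337) is square to the tongs and centred between the tips (250 and 460). I'll descend with the tip ends stopping about 2.5 mm above the tray floor.

```bash
python3 -m creep '{"translation":[[-1,0.3,-20],[-1,0.3,-36],[-1,0.3,-46],[-1,0.3,-46],[-1,0.3,-46]],"yaw":[0,0,0,0,0],"gripper":[139,139,139,139,139]}' 10
python3 -m creep '{"translation":[[0,0,0],[0,0,0]],"yaw":[0,0],"gripper":[139,139]}' 10
```

```text
time_s: 6.95
ee_pos: [0.517, -0.2654, 0.0711]
eef_rot: [-3.14, -0.003, 1.774]
force: [-0.3, 0.5, -0.5]
grip_width: 0.0429
time_s: 7.12
ee_pos: [0.5176, -0.2657, 0.0725]
eef_rot: [-3.141, -0.002, 1.773]
force: [0.8, -0.1, -0.2]
grip_width: 0.0426
```

```bash
python3 -m creep '{"translation":[[-0.5,0,-1.5],[-0.5,0,-1.5],[-0.5,0,-1.5],[-0.5,0,-1.5],[-0.5,0,-1.5]],"yaw":[0,0,0,0,0],"gripper":[142,145,148,151,156]}' 27
python3 -m creep '{"translation":[[0,0,0],[0,0,0],[0,0,0],[0,0,0]],"yaw":[0,0,0,0],"gripper":[165,165,165,165]}' 27
```

```text
time_s: 7.53
ee_pos: [0.5173, -0.2658, 0.0713]
eef_rot: [-3.142, -0.001, 1.773]
force: [0.6, 0.6, 1.7]
grip_width: 0.0387
time_s: 7.87
ee_pos: [0.5173, -0.2658, 0.0713]
eef_rot: [-3.142, -0.001, 1.773]
force: [-0.2, 0.7, 1.4]
grip_width: 0.0392
```

The fingers stopped on it at 39 mm. Lifting, with a check.

```bash
python3 -m creep '{"translation":[[0,0,5],[0,0,20],[0,0,45],[0,0,75],[0,0,105]],"yaw":[0,0,0,0,0],"gripper":[165,165,165,165,165]}' 27
python3 -m creep '{"translation":[[0,0,0],[0,0,0]],"yaw":[0,0],"gripper":[165,165]}' 27
cat > fin.py <<'E'
from h import *
import sys
d=snap('wrist',sys.argv[1]);o=ctrl.get_obs();print(o['ee_pos'],o['eef_rot'],o['grip_width'],o['force'])
T=np.eye(4);T[:3,3]=o['ee_pos'];T[:3,:3]=Ro.from_euler('xyz',o['eef_rot']).as_matrix()
im=np.ascontiguousarray(d['pixels'][:,:,::-1]);hsv=cv2.cvtColor(im,cv2.COLOR_BGR2HSV)
m=((hsv[...,1]>60)&(hsv[...,0]>10)&(hsv[...,0]<40))
p=(cloud(d)[m]-T[:3,3])@T[:3,:3]*1000
k=p[(abs(p[:,0])<40)&(abs(p[:,1])<30)&(p[:,2]>35)&(p[:,2]<75)]
print('fudge in tool',len(k),np.percentile(k,[1,50,99],axis=0).round(1))
t=k[k[:,0]<np.percentile(k[:,0],97)-3]
A=np.c_[t[:,:2],np.ones(len(t))];c=np.linalg.lstsq(A,t[:,2],rcond=None)[0];print('plane',c.round(3))
# pixel-based rectangle at plane z_tool median
K=d['K'];C=np.linalg.inv(T)@d['W'];zt=np.median(t[:,2])/1000
v,u=np.where(m);r=np.c_[(u-K[2])/K[0],(v-K[3])/K[1],np.ones(len(u))]@C[:3,:3].T
q=(C[:3,3]+r*((zt-C[2,3])/r[:,2])[:,None])*1000
q=q[(abs(q[:,0])<35)&(abs(q[:,1])<25)];print(cv2.minAreaRect(q[:,:2].astype(np.float32)))
E
python3 fin.py w7
```

```text
time_s: 8.28
ee_pos: [0.5169, -0.2656, 0.1775]
eef_rot: [-3.141, -0.002, 1.773]
force: [0.4, -0.6, -0.6]
grip_width: 0.0393
time_s: 8.45
ee_pos: [0.5173, -0.2658, 0.1791]
eef_rot: [3.14, 0.0, 1.773]
force: [0.1, -0.1, -1.3]
grip_width: 0.0392
[ 0.51673077 -0.26549886  0.17738254] [-3.14079606e+00 -1.78557814e-03  1.77326976e+00] 0.038927653846810836 [-0.05194397 -0.40312922 -1.91549865]
fudge in tool 3105 [[-21.2 -16.   53. ]
 [  0.8   1.2  54.5]
 [ 20.1  18.5  63.5]]
plane [-3.0000e-03  4.0000e-03  5.4485e+01]
((0.1346721649169922, 1.2621078491210938), (36.051292419433594, 43.888084411621094), 89.99263763427734)
```

Fudge is held level: top 54.5 mm below the TCP, centre within 1.2 mm, size 36 x 44 mm. Next is a view pose just behind the box, turning to the box yaw.

```bash
python3 -m creep '{"translation":[[-5,5,3],[-15,15,6],[-25,25,9],[-35,35,12],[-45,45,15]],"yaw":[-0.12,-0.24,-0.36,-0.48,-0.6],"gripper":[165,165,165,165,165]}' 27
python3 -m creep '{"translation":[[-10,10,0],[-20,20,0],[-30,30,0],[-40,40,0],[-50,50,0]],"yaw":[-0.12,-0.24,-0.36,-0.48,-0.6],"gripper":[165,165,165,165,165]}' 27
python3 -m creep '{"translation":[[-10,10,0],[-20,20,0],[-30,30,0],[-40,40,0],[-42,41,0]],"yaw":[-0.12,-0.24,-0.36,-0.48,-0.6],"gripper":[165,165,165,165,165]}' 27
python3 -m creep '{"translation":[[0,0,0],[0,0,0],[0,0,0],[0,0,0]],"yaw":[-0.118,-0.118,-0.118,-0.118],"gripper":[165,165,165,165]}' 27
python3 fin.py w8
python3 - <<'E'
from h import *
d=load('w8')
cv2.imwrite('pics/c8.png',cv2.resize(d['pixels'][20:250,130:430,::-1],None,fx=2.6,fy=2.6,interpolation=cv2.INTER_CUBIC))
E
```

```text
time_s: 8.92
ee_pos: [0.4706, -0.2198, 0.1907]
eef_rot: [-3.138, -0.002, 1.167]
force: [-0.0, 0.2, -0.2]
grip_width: 0.039
time_s: 9.33
ee_pos: [0.4195, -0.169, 0.1891]
eef_rot: [-3.135, -0.001, 0.561]
force: [0.6, 0.1, -0.4]
grip_width: 0.0391
time_s: 9.75
ee_pos: [0.3758, -0.1266, 0.1877]
eef_rot: [-3.134, 0.002, -0.044]
force: [-0.8, 1.1, -0.4]
grip_width: 0.0394
time_s: 10.08
ee_pos: [0.3757, -0.1266, 0.1871]
eef_rot: [-3.134, 0.003, -0.158]
force: [0.4, -0.5, -0.4]
grip_width: 0.0388
[ 0.37572952 -0.1266544   0.18724074] [-3.13391474e+00  3.07847783e-03 -1.58734245e-01] 0.03891711198349756 [0.01176252 0.30490443 0.09525376]
fudge in tool 3192 [[-21.5 -17.3  54.6]
 [  1.    0.2  56.2]
 [ 20.4  17.6  66.6]]
plane [-4.0000e-03  7.0000e-03  5.6166e+01]
((6.383205413818359, -0.0004177093505859375), (36.054405212402344, 56.79198455810547), 88.82000732421875)
```

View pics/c8.png

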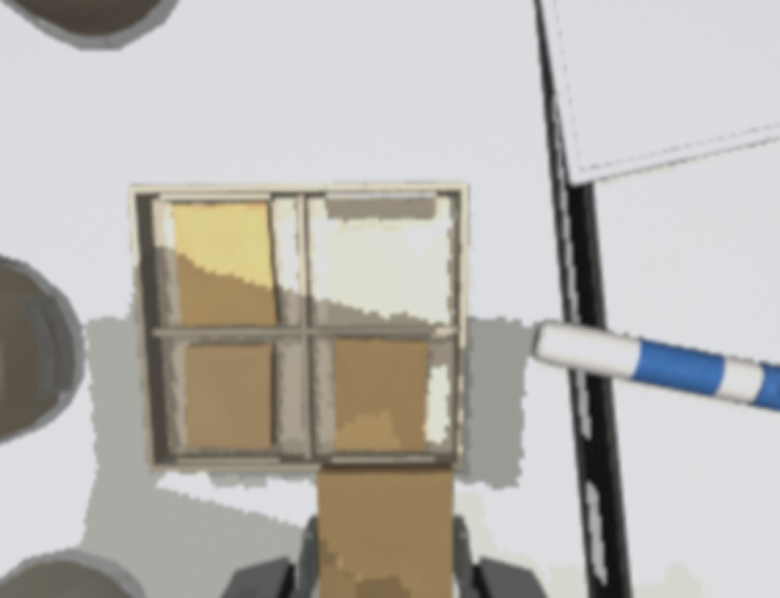

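c8: box outer corners at (131,184), (468,184), (461,465) and (153,467). The middle divider is at row 331 and the flap at (380,205). The held fudge's front edge is at row 467, columns 318–453.

```bash
python3 - <<'E'
from h import *
from scipy.optimize import least_squares
d=load('w8');g=lambda a,b,z:ray(d,130+(a-.8)/2.6,20+(b-.8)/2.6,z)[:2]*1000
q=np.array([g(131,184,.026),g(468,184,.026),g(461,466,.026),g(153,468,.026)])
print(q.round(1),np.linalg.norm(np.roll(q,-1,0)-q,axis=1).round(1))
L=np.array([[53,61.5],[53,-61.5],[-53,-61.5],[-53,61.5]])
rot=lambda a:np.array([[np.cos(a),-np.sin(a)],[np.sin(a),np.cos(a)]])
f=lambda p:((L@rot(p[2]).T+p[:2])-q).ravel()
s=least_squares(f,[428,-106,-.13]);print(s.x,s.fun.round(1))
R=rot(s.x[2]);print('cell',s.x[:2]+R@[24,-30],'enter',s.x[:2]+R@[25.2,-30])
# divider line and far wall inner in box axes (expect div centre x=0.5 ; top .017)
B=lambda a,b,z:(g(a,b,z)-s.x[:2])@R
print('div',B(170,331,.017),B(440,331,.017),'wall in',B(380,193,.026),B(456,250,.026),'ydiv',B(307,250,.017))
# fudge front corners in world at tcp z-56
for z in(.1312,.1327):print('fudge front',g(318,467,z),g(453,467,z), 'z',z)
E
```

```text
[[ 491.9  -51.9]
 [ 473.  -170.9]
 [ 371.6 -154.5]
 [ 389.2  -36.9]] [120.5 102.7 118.9 103.8]
[ 4.31426326e+02 -1.03529627e+02 -1.53075952e-01] [ 1.3  1.1  1.5 -1.5 -1.9 -1.7 -0.8  2.2]
cell [ 450.57132238 -136.83832071] enter [ 451.75729047 -137.02129531]
div [-0.27824583 51.86811351] [ -0.65284201 -51.32643419] wall in [ 48.43392483 -28.81146814] [ 28.68919217 -56.29186682] ydiv [29.29727656 -1.31876571]
fudge front [ 400.1836939  -112.59691063] [ 394.7777845  -147.12503059] z 0.1312
fudge front [ 400.47535031 -112.77668458] [ 395.10712408 -147.06411814] z 0.1327
```

Image rows show the fudge parallel to the box at the present yaw, so I'll keep it. I'll hover low over the cell and check the front gap there.

```bash
python3 -m creep '{"translation":[[20,-3,0],[45,-6,0],[65,-9,0],[76.5,-11.2,-10],[76.5,-11.2,-30]],"yaw":[0,0,0,0,0],"gripper":[165,165,165,165,165]}' 27
python3 -m creep '{"translation":[[0,0,-20],[0,0,-40],[0,0,-50],[0,0,-50],[0,0,-50]],"yaw":[0,0,0,0,0],"gripper":[165,165,165,165,165]}' 27
python3 fin.py w9
python3 - <<'E'
from h import *
d=load('w9')
cv2.imwrite('pics/c9.png',cv2.resize(d['pixels'][110:260,140:360,::-1],None,fx=3.6,fy=3.6,interpolation=cv2.INTER_CUBIC))
E
```

```text
time_s: 10.55
ee_pos: [0.4548, -0.1386, 0.158]
eef_rot: [-3.135, -0.0, -0.156]
force: [0.7, 0.2, -0.7]
grip_width: 0.0393
time_s: 10.97
ee_pos: [0.4548, -0.1386, 0.1082]
eef_rot: [-3.135, 0.0, -0.155]
force: [0.9, -0.5, -0.6]
grip_width: 0.0391
[ 0.45516449 -0.13873516  0.10882663] [-3.13478790e+00 -1.18779078e-03 -1.55136243e-01] 0.03917921173215345 [ 0.67193745  0.45313406 -0.33263684]
fudge in tool 3276 [[-22.5 -17.4  55.1]
 [  0.4   0.2  56.7]
 [ 20.   17.9  67.2]]
plane [-1.0000e-03  8.0000e-03  5.6685e+01]
((-4.902536392211914, 0.20495223999023438), (36.35734176635742, 55.282798767089844), 89.77527618408203)
```

View pics/c9.png

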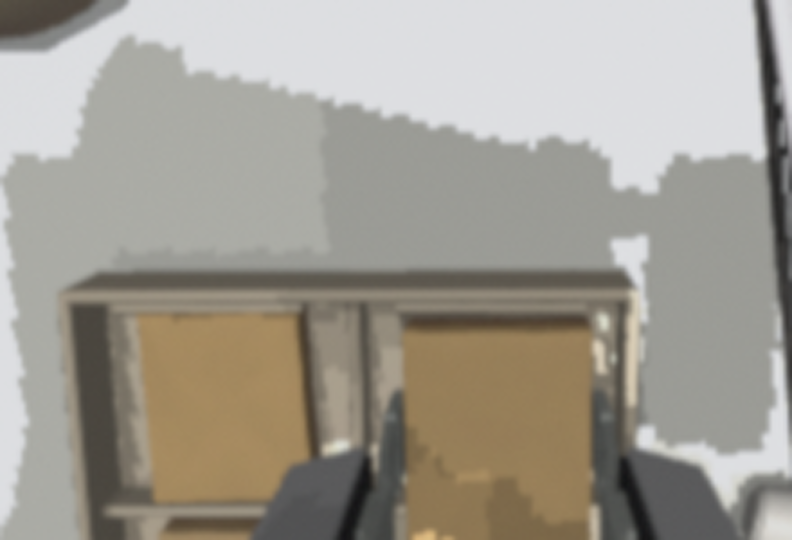

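c9 shows the fudge's top front edge at row 326, cols 405–590. The wall's top spans row 290 (outer) to row 303 (inner), its right inner edge is near col 622, and the neighbouring divider is at col 368. Next I compute the front gap.

```bash
python3 - <<'E'
from h import *
d=load('w9');o=d['W'];tcp=np.array([.45516,-.13874,.10883])
g=lambda a,b,z:((ray(d,140+(a-1.3)/3.6,110+(b-1.3)/3.6,z)-tcp)*1000)
a=-.155;X=np.array([np.cos(a),np.sin(a),0]);Y=np.array([-np.sin(a),np.cos(a),0])
def s(n,u,v,z):p=g(u,v,z);print(n,(p@X).round(1),(p@Y).round(1))
for zt in (.0525,.0535):s('fudge top front L',405,326,zt);s('fudge top front R',590,326,zt)
s('fudge bottom front',500,316,.039)
s('wall outer',200,290,.026);s('wall outer',600,290,.026);s('wall inner',350,303,.026)
s('corner R outer',636,290,.026);s('corner L outer',62,290,.026)
s('right wall inner',622,340,.026);s('ydiv right',372,330,.017)
# depth: wall rows profile on column through cell-left cell
P=(cloud(d)-tcp)*1000
for u in (200,225,270):
  for v in range(186,200):p=P[v,u];print(u,v,(p@X).round(1),(p[2]+108.83).round(1),end=' | ')
  print()
p=P.reshape(-1,3)[(P.reshape(-1,3)[:,2]+108.83>24)&(P.reshape(-1,3)[:,2]+108.83<28.5)];w=p[(p@X>15)&(p@X<45)&(p@Y>-50)&(p@Y<110)]
print('wall top along x',np.percentile(w@X,[2,25,50,75,98]),np.percentile(w@Y,[1,99]))
E
```

```text
fudge top front L 21.3 17.6
fudge top front R 21.4 -17.0
fudge top front L 21.5 17.5
fudge top front R 21.6 -16.9
fudge bottom front 20.5 -0.1
wall outer 23.3 62.6
wall outer 23.5 -20.9
wall inner 20.6 31.3
corner R outer 23.5 -28.4
corner L outer 23.2 91.5
right wall inner 12.8 -25.7
ydiv right 12.9 27.9
200 186 22.9 4.3 | 200 187 22.9 9.5 | 200 188 23.2 15.6 | 200 189 22.6 17.2 | 200 190 22.9 23.0 | 200 191 22.4 24.6 | 200 192 21.9 26.2 | 200 193 20.9 24.7 | 200 194 20.2 25.0 | 200 195 19.2 24.0 | 200 196 18.4 23.8 | 200 197 16.2 16.5 | 200 198 15.5 17.0 | 200 199 14.6 16.9 | 
225 186 23.0 4.6 | 225 187 22.9 9.0 | 225 188 22.9 14.1 | 225 189 22.8 18.0 | 225 190 22.9 22.9 | 225 191 22.5 25.1 | 225 192 21.9 26.0 | 225 193 21.1 25.7 | 225 194 20.2 24.8 | 225 195 14.9 1.5 | 225 196 14.2 2.1 | 225 197 13.4 2.7 | 225 198 12.6 2.7 | 225 199 11.9 3.6 | 
270 186 23.1 5.2 | 270 187 23.1 9.9 | 270 188 23.1 14.8 | 270 189 23.3 20.3 | 270 190 23.5 25.7 | 270 191 22.6 24.9 | 270 192 22.0 26.1 | 270 193 21.4 26.9 | 270 194 19.9 22.8 | 270 195 19.5 24.8 | 270 196 18.6 24.0 | 270 197 17.4 22.1 | 270 198 16.2 19.8 | 270 199 19.9 41.7 | 
wall top along x [16.78244416 20.1707369  21.23561272 22.37122923 23.31711912] [-29.05933641  92.45210793]
```

Wall inner face is at +20.2 mm and the fudge front at +21.5 mm in tool x. A 2.8 mm gap is wanted, so I back off 4 mm along tool x and shift +1.1 mm in y.

```bash
python3 -m creep '{"translation":[[-2,1,0],[-3.8,1.7,0],[-3.8,1.7,-4],[-3.8,1.7,-6],[-3.8,1.7,-6]],"yaw":[0.002,0.002,0.002,0.002,0.002],"gripper":[165,165,165,165,165]}' 27
python3 - <<'E'
from h import *
d=snap('wrist','w10');o=ctrl.get_obs();tcp=o['ee_pos'];print(tcp,o['eef_rot'],o['force'])
a=o['eef_rot'][2];X=np.array([np.cos(a),np.sin(a),0]);Y=np.array([-np.sin(a),np.cos(a),0])
p=(cloud(d)-tcp).reshape(-1,3)*1000;z=p[:,2]+tcp[2]*1000;x=p@X;y=p@Y
w=(z>8)&(z<22)&(x>17)&(x<45)&(y>-20)&(y<80);print('outer face',w.sum(),np.percentile(x[w],[10,50,90]))
hsv=cv2.cvtColor(d['pixels'],cv2.COLOR_RGB2HSV).reshape(-1,3)
f=(hsv[:,1]>60)&(abs(y)<17)&(p[:,2]<-45)&(p[:,2]>-60)&(x<30)
print('fudge top z',np.median(z[f]),'front',np.percentile(x[f],[97,99,99.8]),'y',np.percentile(y[f],[1,99]))
c=d['pixels'][:,:,::-1];cv2.imwrite('pics/c10.png',cv2.resize(c[110:280,140:360],None,fx=3.6,fy=3.6,interpolation=cv2.INTER_CUBIC)[:600])
E
```

```text
time_s: 11.43
ee_pos: [0.4512, -0.137, 0.1025]
eef_rot: [-3.135, -0.001, -0.153]
force: [-0.8, -0.1, -0.6]
grip_width: 0.0394
[ 0.45126446 -0.13699153  0.10267815] [-3.13472993e+00 -8.70071371e-04 -1.53081111e-01] [-0.58933862 -0.16365061  0.06514773]
outer face 774 [17.63044238 20.83037884 27.31043372]
fudge top z 46.47362900569997 front [19.64091738 20.22829662 20.42149055] y [-16.69503708  16.5994948 ]
```

```bash
python3 -m creep '{"translation":[[0,0,-4],[0,0,-8],[0,0,-11],[0,0,-13],[0,0,-13]],"yaw":[0,0,0,0,0],"gripper":[165,165,165,165,165]}' 27
python3 -m creep '{"translation":[[0,0,-1],[0,0,-2],[0,0,-3],[0,0,-4],[0,0,-4]],"yaw":[0,0,0,0,0],"gripper":[165,165,165,165,165]}' 27
python3 -m creep '{"translation":[[0,0,-1],[0,0,-2],[0,0,-3],[0,0,-4],[0,0,-4]],"yaw":[0,0,0,0,0],"gripper":[165,165,165,165,165]}' 27
```

```text
time_s: 11.9
ee_pos: [0.451, -0.1369, 0.0891]
eef_rot: [-3.135, 0.0, -0.153]
force: [-0.3, -0.2, -0.7]
grip_width: 0.0393
time_s: 12.32
ee_pos: [0.4509, -0.1369, 0.0849]
eef_rot: [-3.134, 0.0, -0.153]
force: [-0.8, 0.1, -1.7]
grip_width: 0.039
time_s: 12.73
ee_pos: [0.4509, -0.1369, 0.0807]
eef_rot: [-3.134, 0.001, -0.153]
force: [-0.8, -0.8, -1.2]
grip_width: 0.0392
```

```bash
python3 -m creep '{"translation":[[0,0,-1],[0,0,-2],[0,0,-3],[0,0,-4],[0,0,-4]],"yaw":[0,0,0,0,0],"gripper":[165,165,165,165,165]}' 27
python3 -m creep '{"translation":[[0,0,-1],[0,0,-2],[0,0,-2],[0,0,-2]],"yaw":[0,0,0,0],"gripper":[165,165,165,165]}' 27
python3 - <<'E'
from h import *
import sys
o=ctrl.get_obs();tcp=o['ee_pos'];print(tcp,o['eef_rot'],o['force'],o['moment'])
d=snap('wrist','w11')
cv2.imwrite('pics/c11.png',cv2.resize(d['pixels'][100:290,140:400,::-1],None,fx=3,fy=3,interpolation=cv2.INTER_CUBIC))
a=o['eef_rot'][2];X=np.array([np.cos(a),np.sin(a),0]);Y=np.array([-np.sin(a),np.cos(a),0])
p=(cloud(d)-tcp).reshape(-1,3)*1000;x=p@X;y=p@Y;z=p[:,2]+tcp[2]*1000
hsv=cv2.cvtColor(d['pixels'],cv2.COLOR_RGB2HSV).reshape(-1,3)
f=(hsv[:,1]>50)&(abs(y)<16)&(p[:,2]<-45)&(p[:,2]>-62)&(x<19)&(x>-20)
A=np.c_[x[f],y[f],np.ones(f.sum())];print('top plane z=ax+by+c',np.linalg.lstsq(A,z[f],rcond=None)[0].round(3),f.sum())
f=(hsv[:,1]>50)&(abs(y-57)<12)&(x>-15)&(x<15)&(z<25);print('neighbour piece top',np.median(z[f]),f.sum())
E
```

```text
time_s: 13.15
ee_pos: [0.4508, -0.1368, 0.0765]
eef_rot: [-3.134, 0.001, -0.153]
force: [-1.0, 0.3, -2.5]
grip_width: 0.039
time_s: 13.48
ee_pos: [0.4508, -0.1368, 0.0744]
eef_rot: [-3.134, 0.001, -0.153]
force: [-0.5, -1.7, -2.1]
grip_width: 0.0389
[ 0.45077803 -0.13683804  0.07439649] [-3.13438085e+00  8.51332453e-04 -1.53145959e-01] [-0.48727652 -1.67792279 -2.12571033] [-0.07165852 -0.06455227 -0.04499468]
top plane z=ax+by+c [1.0000e-03 9.0000e-03 1.8383e+01] 2494
neighbour piece top 16.614836095382373 1421
```

```bash
python3 -m creep '{"translation":[[0,0,-1],[0,0,-1.5],[0,0,-2],[0,0,-2]],"yaw":[0,0,0,0],"gripper":[165,165,165,165]}' 27
python3 -m creep '{"translation":[[0,0,-0.7],[0,0,-0.7],[0,0,-0.7]],"yaw":[0,0,0],"gripper":[165,165,165]}' 27
cat > top.py <<'E'
from h import *
import sys
o=ctrl.get_obs();tcp=o['ee_pos'];print(tcp,o['eef_rot'],o['force'])
d=snap('wrist',sys.argv[1])
cv2.imwrite(f'pics/c_{sys.argv[1]}.png',cv2.resize(d['pixels'][100:290,140:400,::-1],None,fx=3,fy=3,interpolation=cv2.INTER_CUBIC))
p=(cloud(d)-[.4508,-.1368,0]).reshape(-1,3)*1000
a=-.153;X=np.array([np.cos(a),np.sin(a),0]);Y=np.array([-np.sin(a),np.cos(a),0]);x=p@X;y=p@Y;z=p[:,2]
hsv=cv2.cvtColor(d['pixels'],cv2.COLOR_RGB2HSV).reshape(-1,3)
f=(hsv[:,1]>50)&(abs(y)<16)&(z<25)&(z>5)&(x<19)&(x>-20)
A=np.c_[x[f],y[f],np.ones(f.sum())];print('top plane z=ax+by+c',np.linalg.lstsq(A,z[f],rcond=None)[0].round(3),f.sum())
f=(hsv[:,1]>50)&(abs(y-57)<12)&(x>-15)&(x<15)&(z<25);print('neighbour piece top',np.median(z[f]),f.sum())
E
python3 top.py w12
```

```text
time_s: 13.87
ee_pos: [0.4508, -0.1368, 0.0724]
eef_rot: [-3.134, 0.001, -0.153]
force: [-0.6, 0.7, -1.3]
grip_width: 0.0393
time_s: 14.12
ee_pos: [0.4509, -0.1369, 0.0719]
eef_rot: [-3.134, 0.0, -0.153]
force: [-1.2, -0.1, 3.5]
grip_width: 0.0393
[ 0.45094554 -0.13687179  0.07187685] [-3.13438746e+00  4.07026664e-04 -1.53222818e-01] [-1.22639915 -0.11798971  3.48971699]
top plane z=ax+by+c [4.0000e-03 4.0000e-03 1.6303e+01] 2503
neighbour piece top 16.622746526689937 1445
```

Floor contact is felt (+3.5 N), and the top is level at 16.3 mm against 16.6 mm for the neighbour. Small extra press, then release.

```bash
python3 -m creep '{"translation":[[0,0,-0.5],[0,0,-0.5],[0,0,-0.5],[0,0,-0.5],[0,0,-0.5]],"yaw":[0,0,0,0,0],"gripper":[165,165,155,147,143]}' 27
python3 -m creep '{"translation":[[0,0,0],[0,0,0],[0,0,0],[0,0,0]],"yaw":[0,0,0,0],"gripper":[139,139,139,139]}' 10
python3 top.py w13
```

```text
time_s: 14.58
ee_pos: [0.4508, -0.1368, 0.0711]
eef_rot: [-3.134, 0.001, -0.153]
force: [-0.0, 0.1, 0.0]
grip_width: 0.0413
time_s: 14.92
ee_pos: [0.4508, -0.1368, 0.0711]
eef_rot: [-3.134, 0.001, -0.153]
force: [0.4, -0.1, -0.6]
grip_width: 0.0431
[ 0.4507531  -0.13682905  0.07106061] [-3.13438578e+00  9.48552164e-04 -1.53106770e-01] [ 0.3950012  -0.0934373  -0.57826934]
top plane z=ax+by+c [5.0000e-03 1.0000e-03 1.6299e+01] 2513
neighbour piece top 16.616623743470253 1457
```

View pics/c_w13.png

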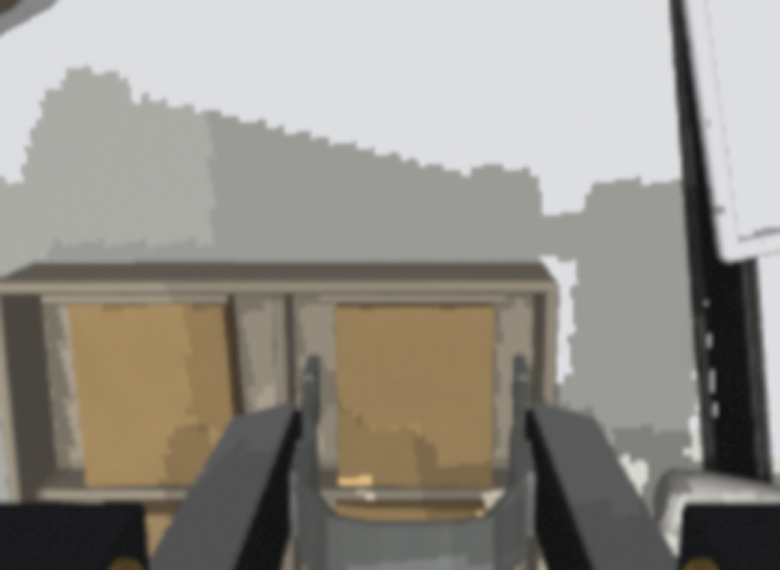

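The piece lies flat at (415,395), with both tips (310 and 520) clear of it and the wall. Raising straight up, then back to the stand.

```bash
python3 -m creep '{"translation":[[0,0,6],[0,0,20],[0,0,55],[0,0,95],[0,0,135]],"yaw":[0,0,0,0,0],"gripper":[139,139,139,139,139]}' 10
python3 top.py w14
python3 -m creep '{"translation":[[0,0,30],[0,0,60],[5,20,68],[12,50,68],[20,85,68]],"yaw":[0,0,0.1,0.2,0.3],"gripper":[139,139,139,139,139]}' 10
python3 -m creep '{"translation":[[8,35,0],[16,70,0],[24,102,0],[28,120,0],[28,120,0]],"yaw":[0.1,0.113,0.113,0.113,0.113],"gripper":[139,139,139,139,139]}' 10
python3 -m creep '{"translation":[[0,0,0],[0,0,0]],"yaw":[0,0],"gripper":[139,139]}' 10
```

```text
time_s: 15.38
ee_pos: [0.4502, -0.1366, 0.208]
eef_rot: [-3.134, 0.002, -0.153]
force: [1.3, 1.1, -0.8]
grip_width: 0.0428
[ 0.45020523 -0.1366096   0.20801004] [-3.13418842e+00  1.75773235e-03 -1.53128641e-01] [ 1.31847161  1.14917647 -0.78045865]
top plane z=ax+by+c [5.000e-03 2.000e-03 1.637e+01] 1014
neighbour piece top 16.61709557967622 587
time_s: 15.85
ee_pos: [0.4728, -0.0523, 0.285]
eef_rot: [-3.137, -0.011, 0.15]
force: [1.5, -0.4, -0.7]
grip_width: 0.0429
time_s: 16.27
ee_pos: [0.501, 0.0706, 0.285]
eef_rot: [-3.137, -0.011, 0.266]
force: [-0.4, -1.6, -1.2]
grip_width: 0.0428
time_s: 16.43
ee_pos: [0.5009, 0.0704, 0.285]
eef_rot: [-3.137, -0.011, 0.266]
force: [-0.0, -0.0, -0.2]
grip_width: 0.0428
```

```bash
python3 -m creep '{"translation":[[-1,1.6,0],[-1,1.6,-15],[-1,1.6,-35],[-1,1.6,-50],[-1,1.6,-50]],"yaw":[-0.006,-0.006,-0.006,-0.006,-0.006],"gripper":[139,139,139,139,139]}' 10
python3 -m creep '{"translation":[[0,0,-20],[0,0,-45],[0,0,-70],[0,0,-85],[0,0,-85]],"yaw":[0,0,0,0,0],"gripper":[139,139,139,139,139]}' 10
python3 -m creep '{"translation":[[0,0,0],[0,0,0]],"yaw":[0,0],"gripper":[139,139]}' 10
```

```text
time_s: 16.85
ee_pos: [0.4987, 0.071, 0.2325]
eef_rot: [-3.136, -0.007, 0.258]
force: [-0.5, -0.0, -1.5]
grip_width: 0.043
time_s: 17.27
ee_pos: [0.4978, 0.0704, 0.1456]
eef_rot: [-3.136, -0.003, 0.257]
force: [-0.1, 0.1, -0.9]
grip_width: 0.0432
time_s: 17.43
ee_pos: [0.4983, 0.0701, 0.147]
eef_rot: [-3.136, -0.004, 0.257]
force: [0.2, -0.3, -0.7]
grip_width: 0.0429
```

```bash
python3 -m creep '{"translation":[[0.8,1.8,0],[0.8,1.8,-2],[0.8,1.8,-4],[0.8,1.8,-5],[0.8,1.8,-5]],"yaw":[0.003,0.003,0.003,0.003,0.003],"gripper":[139,139,139,139,139]}' 10
python3 -m creep '{"translation":[[0,0,-0.5],[0,0,-1],[0,0,-1.5],[0,0,-1.5]],"yaw":[0,0,0,0],"gripper":[139,139,139,139]}' 10
```

```text
time_s: 17.85
ee_pos: [0.499, 0.0719, 0.1419]
eef_rot: [-3.136, -0.004, 0.26]
force: [0.4, 0.1, -1.1]
grip_width: 0.0428
time_s: 18.18
ee_pos: [0.4991, 0.0719, 0.1406]
eef_rot: [-3.136, -0.005, 0.26]
force: [0.2, 0.9, 1.2]
grip_width: 0.0427
```

Bow contact is felt at the same height as before. Opening slowly, then withdrawing straight up.

```bash
python3 -m creep '{"translation":[[0,0,0],[0,0,0],[0,0,0],[0,0,0],[0,0,0]],"yaw":[0,0,0,0,0],"gripper":[136,132,125,110,85]}' 10
python3 -m creep '{"translation":[[0,0,0],[0,0,0],[0,0,0],[0,0,0]],"yaw":[0,0,0,0],"gripper":[80,80,80,80]}' 10
python3 -m creep '{"translation":[[0,0,10],[0,0,35],[0,0,70],[0,0,105],[-30,0,120]],"yaw":[0,0,0,0,0],"gripper":[80,80,80,80,80]}' 10
python3 -m creep '{"translation":[[-30,0,0],[-45,0,0],[-45,0,0],[-45,0,0],[-45,0,0]],"yaw":[0,0,0,0,0],"gripper":[80,80,80,80,80]}' 10
python3 - <<'E'
from h import *
d=snap('wrist','w15');o=ctrl.get_obs();print(o['ee_pos'],o['eef_rot'],o['force'])
P=cloud(d).reshape(-1,3)*1000
a=.261;Rm=np.array([[np.cos(a),-np.sin(a)],[np.sin(a),np.cos(a)]])
k=P[(P[:,2]>100)&(P[:,2]<178)];Q=np.c_[(k[:,:2]-[499.4,72.3])@Rm,k[:,2]]
Q=Q[(abs(Q[:,0])<60)&(abs(Q[:,1])<32)]
for lo in range(-30,30,5):
  w=Q[(Q[:,1]>lo)&(Q[:,1]<lo+5)&(abs(Q[:,0])<14)]
  if len(w):print('bow',lo,len(w),np.percentile(w[:,0],[2,98]).round(1),np.percentile(w[:,2],[5,95]).round(1))
t=snap('top','top1');t0=load('top0')
df=np.abs(t['pixels'].astype(int)-t0['pixels']).max(2)
im=t['pixels'][:,:,::-1].copy()
cv2.imwrite('pics/fin.png',np.vstack([cv2.resize(im[150:262,130:345],(780,406),interpolation=cv2.INTER_CUBIC),cv2.resize(d['pixels'][20:220,180:560,::-1],(365,192)).repeat(1,0) if 0 else cv2.copyMakeBorder(cv2.resize(d['pixels'][20:220,180:560,::-1],(365,192)),0,0,0,415,cv2.BORDER_CONSTANT)]))
E
```

```text
time_s: 18.6
ee_pos: [0.4991, 0.0719, 0.1404]
eef_rot: [-3.136, -0.004, 0.26]
force: [-0.1, 0.5, 0.2]
grip_width: 0.0566
time_s: 18.93
ee_pos: [0.4991, 0.0719, 0.1404]
eef_rot: [-3.136, -0.004, 0.26]
force: [1.0, -0.3, -0.2]
grip_width: 0.0646
time_s: 19.35
ee_pos: [0.4718, 0.0718, 0.2652]
eef_rot: [-3.137, -0.01, 0.259]
force: [0.1, 0.2, 0.8]
grip_width: 0.0644
time_s: 19.77
ee_pos: [0.4274, 0.0718, 0.2655]
eef_rot: [-3.137, -0.011, 0.259]
force: [1.3, 0.6, -0.1]
grip_width: 0.0648
[0.42744137 0.07176243 0.26521356] [-3.1370179  -0.01005711  0.25907999] [-0.23417749 -0.56675684 -0.26500186]
bow -25 22 [-7.7  4. ] [145.2 147.4]
bow -20 73 [-7.7  5.5] [151.6 160.3]
bow -15 99 [-7.6  5.2] [161.2 168.4]
bow -10 107 [-7.5  5.1] [167.6 170.1]
bow -5 215 [-12.9  13.3] [165.4 170.5]
bow 0 209 [-13.6  13.2] [164.9 170.5]
bow 5 132 [-8.3  5.1] [167.4 170.4]
bow 10 120 [-8.3  5.3] [160.9 168. ]
bow 15 112 [-7.7  5.1] [147.3 161.3]
bow 20 80 [-8.1  5.2] [116.3 146.8]
bow 25 30 [-8.2  4.7] [102.1 112.7]
```

View pics/fin.png

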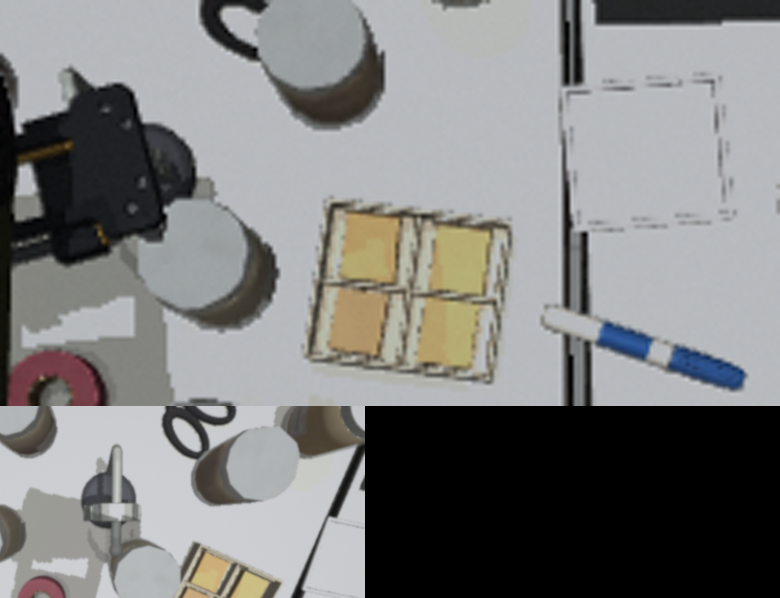

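The cell now holds the fudge at (460,260), the tray is empty, and the tongs hang over the rod (inset (115,510)) with the bow underside at rod height. Bystanders look unmoved and the robot is clear, so I'm handing in.

```bash
python3 -c "
from station import ctrl
print(ctrl.hand_in())"
```

```text
the job is handed in; nothing more can be done
None
```

The fudge is in the empty cell of the postal box and the tongs are back on the stand. I handed the job in at about 20 s of the allowed 54 s; no verdict was reported.

- **Fudge:** I gripped it with the tongs at 27 N on the thumb plates and pushed it down past the flap. I felt the floor at about 3.5 N, the largest push in the force readings. After release its top was level at 16.3 mm, against 16.6 mm for the neighbouring piece, and it stayed there when the tongs were lifted out.
- **Tongs:** They hang over the arm, bow top at about 170 mm as before. They sit about 2 mm further along the rod towards the bead than at the start.
- **Surroundings:** The tray is empty, and the box, jars and other bystanders looked unmoved in the last pictures. I checked this by eye only. The robot ended clear of everything.
- **Disagreements:**
  - The box measured 2–3% small in the near wrist views.
  - The arm settled about 3 mm off in x above the cell, so I set the final entry from the gap between fudge and wall in the picture.
  - Wrist force readings varied by about 1–2 N.

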